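# Run-test the backup air pump in the aquarium cabinet

## Task

Run-test the grey battery air pump where it stands: with the fingertips lightly press the white-dotted end of its red switch so that it clicks on, take the hand well clear and let it run for at least three seconds, then press the other end so that it clicks off, and withdraw. Leave the black switch as it is, do not shift or lift the pump, and do not disturb the things lying round it.

Things in the scene. Friction and masses are not known exactly. Their poses are not given: they have to be found in the camera images.
- pump: Grey battery air pump, 0.7 kg, loose on the white shelf (z = 0): 104 (its x) x 164 (its y) x 62 mm high, flat top. Origin: centre of underside, z up. Two white hose barbs stick 18 mm out of its front (-x) face. Two rocker switches on top, centres at x 0: red at y +30, black at y -30 mm; each 34 mm long (x), 24 wide (y), in a 1.2 mm high bezel. Their +x end, with a white dot, is the on end.
- power (a joint): Red power rocker, tipping about the pump's y: 0 = off (plain -x end down), 0.35 rad = on (white-dotted +x end down). Starts at 0. The half that is down lies level, 67 mm above the shelf; the other slopes up 20 degrees to an edge at 73 mm. About 3 N at the raised end, pressed 3 mm, makes it snap over and stay; fully down (6 mm) it is level at 67 mm, on a firm stop.
- flow (a joint): Black low/high flow rocker, same make and size as the red one; starts at 0 (its plain -x end down), 0.35 rad = switched over. To be left at 0.
- power_on_end (a point): Middle of the pressing surface of the red rocker's on half (with the white dot), 12 mm from the rocker's middle; moves with the rocker.
- power_off_end (a point): Middle of the pressing surface of the red rocker's plain off half, 12 mm from the rocker's middle; moves with the rocker.
- flow_on_end (a point): Middle of the on half (+x, white dot) of the black rocker, 12 mm from its middle.
- airstone: Blue ceramic disc airstone, 60 mm across, 17 mm thick, with a white nipple to 35 mm height; loose. Origin at the centre of its underside.
- check_valve: Clear plastic in-line check valve with a blue disc in it, 22 mm barrel, 61 mm long along its x with its two hose barbs, lying; loose. Origin under its centre.
- feeding_ring: Green plastic feeding ring, 92 mm across, 10 mm thick, with a small clip block on its +x side; lying flat, loose. Origin at the ring's centre, on the shelf.
- tweezers: Stainless steel aquascaping tweezers, 200 mm long along their x (tips at +x), about 16 mm wide, 10 mm high, lying; loose. Origin at the middle of the length, on the shelf.
Things that resemble listed ones, but are neither listed nor needed, are in the scene too. There is more than one size of the pump; the job needs the smallest.

How it is judged (in metres and radians):
On the way, in this order (a step that is already met when the one before it is completed fails the run):
1. the red switch is on and the hand is clear of the pump for three seconds (value of joint power above 0.3 rad and contact force between the arm and pump below 0.05 N and distance between the grasp point and power_on_end above 0.035 m), for 2.9 s.
2. the red switch is back at off (value of joint power below 0.05 rad), for 0.2 s.
At the end, for the whole second after the job is handed in: The red switch is off again (below 0.05 rad) after three seconds on (above 0.30) with the hand clear, the black one is still at 0 (below 0.05), the pump stands level, at rest, within 12 mm of where it was, and the four loose things lie within 10 mm of where they were (value of joint each of power, flow below 0.05 rad and distance of pump from where it was at the start of the episode below 0.012 m and angle between pump's own z axis and vertical below 0.03 rad and linear speed of pump below 0.01 m/s and distance of each of airstone, check_valve, feeding_ring, tweezers from where it was at the start of the episode below 0.01 m); the robot touches nothing.
It fails at once if the pump is pressed hard (more than 20 N) (contact force between the arm and pump above 20 N).
It fails at once if the pump is shifted more than 12 mm, lifted or tipped (distance of pump from where it was at the start of the episode above 0.012 m or height (world z) of pump above 0.006 m or angle between pump's own z axis and vertical above 0.08 rad).
It fails at once if the black flow switch is worked (value of joint flow above 0.12 rad).
It fails at once if the airstone, check valve, feeding ring or tweezers are pushed, lifted or carried (moved more than 10 mm) (distance of any of airstone, check_valve, feeding_ring, tweezers from where it was at the start of the episode above 0.01 m).
It also fails if it takes over 45 s, if anything falls off the work surface, if the arm or the gripper's body presses on something with over 40 N, if the wrist force passes 120 N, or if a joint passes its speed limit or range.

## Robot

A 6-joint arm with a two-finger parallel gripper is mounted at the origin on the work surface. World frame = base frame: x ahead of the robot, y to its left, z up, the work surface at z = 0. Lengths are in mm, angles in rad, forces in N, time in s.
With the tool pointing down it reaches from about 325 to 900 mm from the base axis. Payload 6.1 kg.
Tool frame: the origin (TCP) lies on the centre line of the jaws, within the pads' length; the fingertips stand 8 mm ahead of it and the grasp point (between the pads) lies 11 mm behind it; z points along the fingers, y is the direction in which the jaws open and shut (so a half turn about z gives the same grasp; the last joint's range is limited). The gripper opens to 87 mm and grips with 3 to 60 N. Pads are 19 mm wide; open, the fingers measure 117 mm over their backs; the gripper's body (75 mm by 190 mm) begins 51 mm behind the grasp point.
Start: joints at [0.99, 0.22, 1.526, -0, 1.395, -0.126], TCP at [274.549, 561.461, 230.538] pointing down, gripper open.
Joint ranges: [-2.98, 2.98], [-0.91, 2.08], [0.09, 2.57], [-1.24, 4.39], [0.2, 2.65], [-2.68, 2.68]. Speed limits (rad/s): [2.57, 2.57, 3.01, 3.14, 3.14, 3.14].

## Interface

Orientations are given as a unit quaternion [x, y, z, w].
In Python, from station import arm gives the robot as it stands. The module is installed in compiled form; this text tells all that it offers.
- The arm moves only by the tool step_arm, never from a script. Its argument "commands" is text: rows parted by semicolons, each of 7 numbers parted by spaces: the shift along the world's x, y, z in cm, then the turn, a rotation vector about the world's x, y, z in degrees, then the finger opening in cm, from 0 to 8.7. A call has 1 to 12 rows; each row shifts and turns the commanded pose from where the row before left it; what a row does not reach is not made up. A row lasts 1/8 s, in which the tool goes at most 62.5 mm and 10.7 degrees, less where a joint would pass 70% of its speed; a pose out of reach is approached as far as the arm can. A call with a gripper value outside its range is refused whole. The fingers move at their own pace and stop on an object; "grip_force" is the grip in N (left out, the last holds). Time passes only in rows, so rows that do not move let the fingers close. It gives the time, the measured TCP pose, the force and the opening at its end, in the units of the state.
- arm.get_state(): the state, without advancing time (a new reading comes with each control period).
- arm.capture(name): name is "scene" or "top" or "wrist"; returns the picture (420x560x3 uint8, red, green, blue); there is no depth.
- arm.camera_params(name): a dict with "fx", "fy", "cx", "cy" (pixels), "D" ([k1, k2, p1, p2, k3] as OpenCV has them; the pictures are not rectified), "origin" and "orientation" of the camera in the world; the wrist camera has in their place "tool_from_camera" (4x4, takes a point from camera to tool coordinates, whose origin is the TCP and whose axes are the flange's). Camera axes: x right, y up, looking along -z (the intrinsics and any distortion apply to the point x, -y, -z); pixel columns grow to the right and rows downward; lengths in mm; the calibration is good to about 2 mm. A picture is of the moment at which its call begins: read the wrist's pose just before it. camera_params takes no time and is no camera call.
- arm.sign_off(): hands the job in, once; it reports no verdict.
Trained networks look in the newest picture that a camera, given by its name, has taken for a name from the list of things; names that differ only in an ending like _2 or _b are one class to them, and where a whole thing is asked for, a point or a joint stands for the part that bears it (a point fixed in the world has none). Each returns a list of dicts, best first, with "score" (0 to 1); they miss things now and then, are a little off and sometimes report something else, mostly with a low value. They report only what shows in the picture. A call takes as long as a camera call. They do not tell look-alikes from the thing itself.
- arm.boxes_of(camera, thing): "centre" ([row, column] in pixels, amid what is visible of it).
- arm.cut_out(camera, thing): "pixels" (420x560 bool, what is visible of it) and "centre" ([row, column] in pixels, amid what is visible of it).
The state is a dict: "t": time; "q": joint angles; "qd": joint speeds; "tau": joint torques, N m; "eef_pos": TCP position; "orientation": TCP orientation; "ft_force": force on the tool from outside, world axes, zero at the start; "wrist_torque": the same for the moment, N m; "finger_gap": finger opening in mm.
Only numpy, scipy, OpenCV 4.12 (cv2) and the standard library are available. Lean on these libraries where they do the work, as an engineer would, in place of code of your own. Each camera call takes 0.05 s, during which the arm holds its last target.

## Working session

There is one attempt and no reset: what is moved stays moved. The work goes in short steps, Python scripts to look and compute and a tool call to move; the robot and the scene stay as the last step left them, time stands still between calls to the robot, and variables do not carry over. Pictures are saved under pics/ and viewed, and the job is handed in when it is done.

Besides the shell and the picture viewer there is one more tool, called as a command line: name --argument value ..., lists and objects as JSON in quotes. step_arm: Moves the arm, as the interface text tells. Its arguments: {"type":"object","properties":{"commands":{"type":"string"},"grip_force":{"type":"number"}},"required":["commands"]}

```bash
mkdir -p pics
cat > h.py <<'E'
import numpy as np, cv2
from scipy.spatial.transform import Rotation as R
from station import arm
def cam(name,st=None):
    p=arm.camera_params(name)
    K=np.array([[p['fx'],0,p['cx']],[0,p['fy'],p['cy']],[0,0,1.]]);D=np.array(p['D'],float)
    if 'tool_from_camera' in p:
        T=np.array(p['tool_from_camera']); Rt=R.from_quat(st['orientation']).as_matrix()
        Rw=Rt@T[:3,:3]; o=Rt@T[:3,3]+np.array(st['eef_pos'])
    else:
        o=np.array(p['origin'],float); q=np.array(p['orientation'],float)
        Rw=R.from_quat(q).as_matrix() if q.size==4 else q
    return K,D,Rw,o
def pix2z(name,rc,z,st=None):
    K,D,Rw,o=cam(name,st)
    u=cv2.undistortPoints(np.array([[[rc[1],rc[0]]]],float),K,D)[0,0]
    d=Rw@np.array([u[0],-u[1],-1]); return o+d*(z-o[2])/d[2]
def proj(name,P,st=None):
    K,D,Rw,o=cam(name,st)
    c=(np.atleast_2d(P)-o)@Rw; c=c*[1,-1,-1]
    return cv2.projectPoints(c,np.zeros(3),np.zeros(3),K,D)[0][:,0,::-1]
def save(img,n): cv2.imwrite('pics/'+n,img[:,:,::-1])
E
python3 - <<'E'
from h import *
st=arm.get_state();print(st)
for c in ["scene","top","wrist"]:
    save(arm.capture(c),c+'0.png'); print(c,arm.camera_params(c))
for c in ["top","scene"]:
  for t in ["pump","power_on_end","power_off_end","flow_on_end","airstone","check_valve","feeding_ring","tweezers"]:
    print(c,t,[(np.round(b['centre']).tolist(),round(b['score'],2)) for b in arm.boxes_of(c,t)])
E
```

```text
{'t': 0.0, 'q': array([ 9.89894735e-01,  2.21193700e-01,  1.52762533e+00, -1.55684387e-05,
        1.39466378e+00, -1.26092211e-01]), 'qd': array([ 0.00132436, -0.00087665,  0.00158144,  0.00184943,  0.00027656,
        0.00022516]), 'tau': array([-1.22697016e-03, -4.94609499e+01, -3.87376535e+01,  6.97999564e-02,
        5.71730628e-02, -1.40409838e-04]), 'eef_pos': array([274.22939843, 560.95909263, 229.44978479]), 'orientation': array([ 2.25448356e-01,  9.74254661e-01, -8.89295469e-04, -3.19979339e-04]), 'ft_force': array([-0.17353914,  0.36107485,  0.11482065]), 'wrist_torque': array([ 0.01208764, -0.03171898, -0.03507193]), 'finger_gap': 87.14010854796709}
scene {'fx': 394.03057633806685, 'fy': 394.03057633806685, 'cx': 280.082060152139, 'cy': 215.3400900543398, 'D': array([-0.03087375,  0.        ,  0.        ,  0.        ,  0.        ]), 'origin': array([1005.57224683,  311.98670162,  771.1076382 ]), 'orientation': array([0.16212305, 0.26892596, 0.80342052, 0.5058759 ])}
top {'fx': 486.69887755564366, 'fy': 486.69887755564366, 'cx': 272.80671808898865, 'cy': 208.4919912005864,
[... 1160 characters left out ...]
 0.67)]
top check_valve [([242.0, 251.0], 0.58), ([202.0, 323.0], 0.57)]
top feeding_ring [([275.0, 329.0], 0.88), ([197.0, 312.0], 0.37)]
top tweezers [([225.0, 358.0], 0.62)]
scene pump [([220.0, 243.0], 0.7), ([229.0, 434.0], 0.64)]
scene power_on_end [([203.0, 450.0], 0.72), ([219.0, 247.0], 0.7), ([114.0, 221.0], 0.59)]
scene power_off_end [([200.0, 451.0], 0.63), ([112.0, 219.0], 0.62), ([215.0, 246.0], 0.57)]
scene flow_on_end [([230.0, 434.0], 0.94), ([111.0, 189.0], 0.75), ([206.0, 230.0], 0.74)]
scene airstone [([201.0, 231.0], 0.72), ([269.0, 284.0], 0.62)]
scene check_valve [([210.0, 306.0], 0.6)]
scene feeding_ring [([171.0, 262.0], 0.72)]
scene tweezers [([211.0, 186.0], 0.88)]
```

View pics/top0.png

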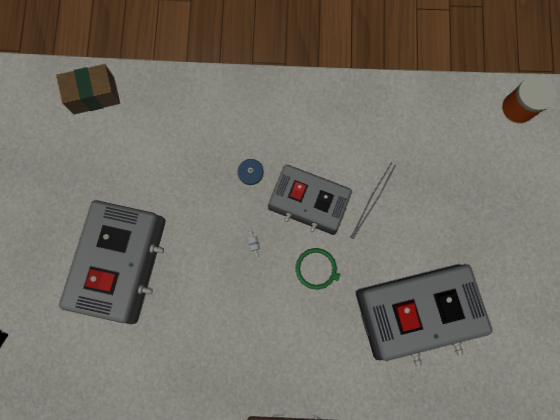

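View pics/scene0.png

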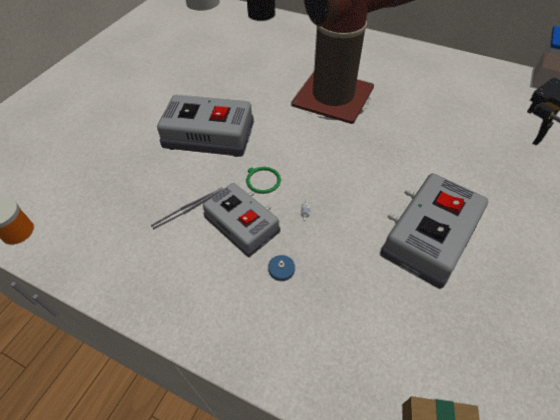

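View pics/wrist0.png

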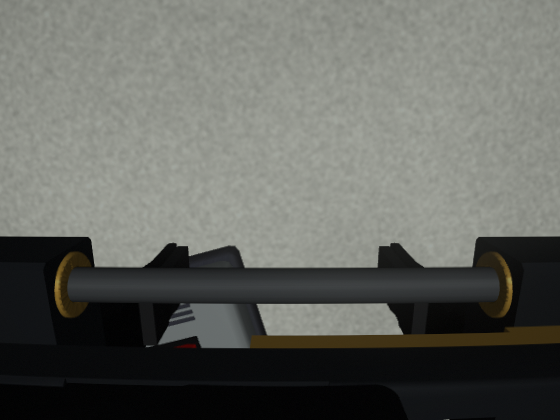

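The smallest pump is the middle one. In the top picture it is at about (198,310), with its red switch at (191,298), white dot towards the upper right/rear, and the barbs at the lower left (217,288). I'll measure its pose next.

```bash
cat > m.py <<'E'
from h import *
def meas(c):
    img=arm.capture(c).astype(int)
    b=[x for x in arm.cut_out(c,'pump')]
    best=None
    for x in b:
        P=pix2z(c,x['centre'],40); print(c,'cand',np.round(x['centre']),round(x['score'],2),np.round(P[:2]),x['pixels'].sum())
    return img,b
E
python3 - <<'E'
from m import *
for c,(r0,r1,c0,c1) in {'top':(155,245,260,360),'scene':(180,255,200,282)}.items():
    img,b=meas(c)
    r,g,bl=img[...,0],img[...,1],img[...,2]
    win=np.zeros(r.shape,bool);win[r0:r1,c0:c1]=1
    red=(r>90)&(g<60)&(bl<60)&win
    n,l,s,ce=cv2.connectedComponentsWithStats(red.astype(np.uint8)); i=1+np.argmax(s[1:,4])
    # hull-filled to include dot
    def hullc(m):
        pts=np.argwhere(m)[:,::-1].astype(np.int32); h=cv2.convexHull(pts); M=cv2.moments(h); return np.array([M['m01']/M['m00'],M['m10']/M['m00']])
    rc=hullc(l==i)
    blk=(r<45)&(g<45)&(bl<45)&win
    n,l2,s2,ce2=cv2.connectedComponentsWithStats(blk.astype(np.uint8))
    print(c,'red',rc,s[i,4],'blk',[(np.round(ce2[k][::-1],1),s2[k,4]) for k in range(1,n) if s2[k,4]>30])
    print('redW',pix2z(c,rc,68))
    for k in range(1,n):
        if s2[k,4]>30: print(' blkW',pix2z(c,hullc(l2==k),68))
    crop=img[r0-15:r1+15,c0-15:c1+15].astype(np.uint8)
    save(cv2.resize(crop,None,fx=5,fy=5,interpolation=cv2.INTER_CUBIC),c+'crop.png')
E
```

```text
top cand [316. 422.] 0.95 [ 319. -256.] 9373
top cand [263. 112.] 0.73 [403. 403.] 9143
top cand [198. 310.] 0.68 [563. -15.] 3590
top red [190.2868937 297.5376677] 157 blk [(array([194.9, 297.4]), np.int32(48)), (array([201. , 323.3]), np.int32(252)), (array([220.9, 301.1]), np.int32(41)), (array([230. , 326.3]), np.int32(55))]
redW [571.5366139   13.84760376  68.        ]
 blkW [566.21780307  13.6683239   68.        ]
 blkW [550.7358908  -42.33466501  68.        ]
 blkW [504.66716776   2.44369322  68.        ]
 blkW [488.09853479 -50.91275939  68.        ]
scene cand [221. 242.] 0.79 [572.  -5.] 3271
scene cand [126. 208.] 0.69 [ 328. -248.] 4905
scene cand [228. 432.] 0.69 [405. 393.] 7210
scene red [216.29761905 248.47354497] 119 blk [(array([202.8, 230.8]), np.int32(141)), (array([235.5, 226.4]), np.int32(75))]
redW [571.54881573  14.85771516  68.        ]
 blkW [555.351314   -40.77770862  68.        ]
 blkW [638.57974096   3.17617196  68.        ]
```

View pics/topcrop.png

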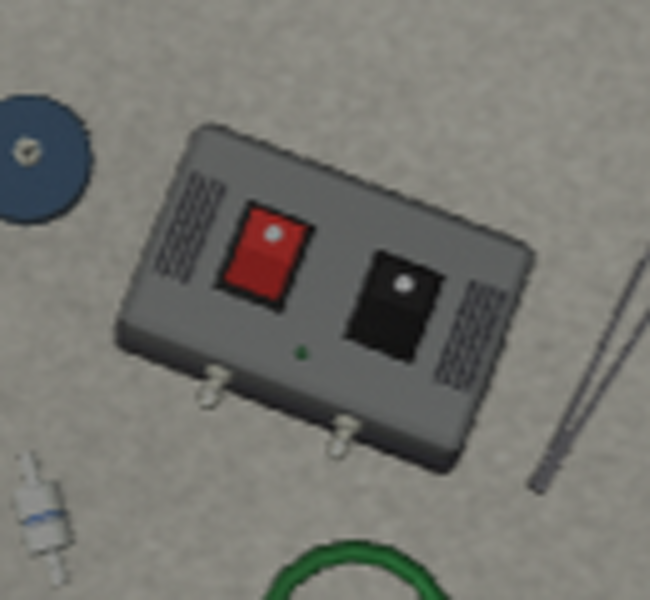

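View pics/scenecrop.png

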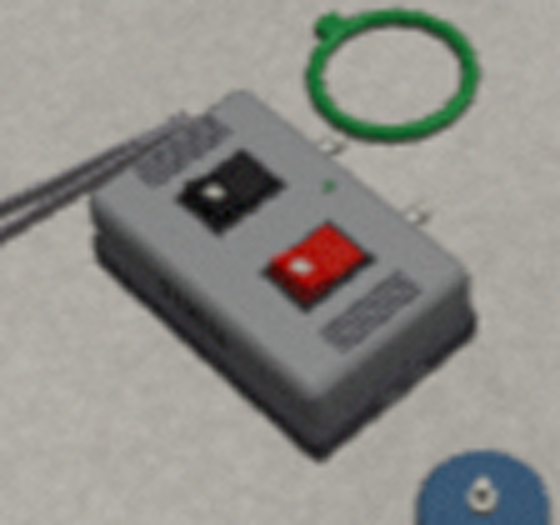

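Run:
```python
from h import *
from scipy.optimize import least_squares
f=lambda p,r,c:[(p[1]-2)/5+r,(p[0]-2)/5+c]
T=np.array([f(p,140,245) for p in [(250,200),(316,225),(283,310),(216,288),(378,250),(444,277),(413,362),(346,338)]])
W=np.array([pix2z('top',p,63) for p in T])[:,:2]
print(W.round(1))
for a in (0,4): print('len',np.linalg.norm(W[a+0]-W[a+3]),np.linalg.norm(W[a+1]-W[a+2]),'wid',np.linalg.norm(W[a]-W[a+1]),W[a:a+4].mean(0))
# model: corner order: (+x,+y),(+x,-y),(-x,-y),(-x,+y)
def mod(p):
    hx,hy=p[3],p[4]
    L=np.array([[s*hx,q*hy+y] for y in(30,-30) for s,q in((1,1),(1,-1),(-1,-1),(-1,1))])
    c,s=np.cos(p[2]),np.sin(p[2]); return L@np.array([[c,s],[-s,c]])+p[:2]
r=least_squares(lambda p:(mod(p)-W).ravel(),[560,-15,-.3,19,14]); p=r.x
print('pose',p,np.degrees(p[2]),'rms',np.sqrt((r.fun**2).mean()))
def w(x,y,z): c,s=np.cos(p[2]),np.sin(p[2]); return [p[0]+c*x-s*y,p[1]+s*x+c*y,z]
for n,x in (('mid',0),('on',12),('off',-12)): print(n,np.round(w(x,30,67),1))
# reproject into both
for cn,(r0,c0,r1,c1) in {'top':(140,245,260,375),'scene':(165,185,270,297)}.items():
    img=arm.capture(cn)
    im=cv2.resize(img[r0:r1,c0:c1],None,fx=5,fy=5,interpolation=cv2.INTER_CUBIC)
    def poly(P):
        q=proj(cn,P); q=((q-[r0,c0])*5+2)[:,::-1]; cv2.polylines(im,[np.int32(q.round())],True,(255,255,0),1)
    poly([w(a,b,62) for a,b in((52,82),(52,-82),(-52,-82),(-52,82))])
    for y in(30,-30): poly([w(a,y+b,63.2) for a,b in((19,14),(19,-14),(-19,-14),(-19,14))])
    save(im,cn+'fit.png')
st=arm.get_state(); Rt=R.from_quat(st['orientation']).as_matrix(); print('tool x',Rt[:,0],'y',Rt[:,1])
```

```text
[[596.4  20.7]
 [586.4  -8.3]
 [548.    5. ]
 [556.5  34.2]
 [576.3 -35.4]
 [565.5 -64.2]
 [527.5 -51.5]
 [536.8 -22.5]]
len 42.07619467255457 40.58963192229079 wid 30.69346560993141 [571.83028865  12.90195635]
len 41.58093074713578 40.07970498907721 wid 30.729228760202226 [551.50971674 -43.3844211 ]
pose [ 5.61670003e+02 -1.52412324e+01 -3.36637061e-01  2.05387395e+01
  1.52815057e+01] -19.287882837171292 rms 0.4609353377926289
mid [571.6  13.1  67. ]
on [582.9   9.1  67. ]
off [560.3  17.   67. ]
tool x [-8.98364233e-01  4.39251298e-01  4.40118678e-05] y [4.39251299e-01 8.98364234e-01 3.41648322e-06]
```

View pics/topfit.png

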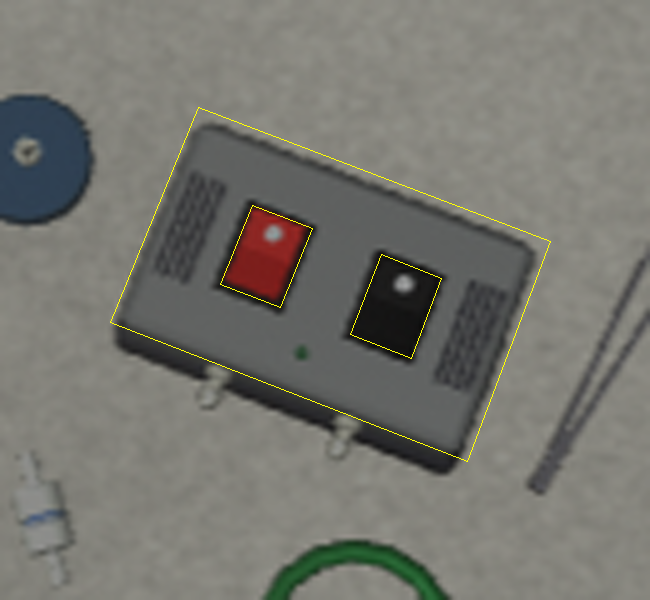

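View pics/scenefit.png

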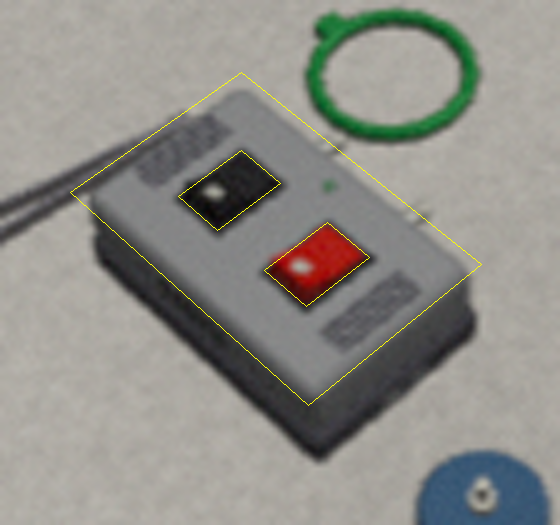

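step_arm --commands "2.6 -4.6 0 0 0 3.4 0;2.6 -4.6 0 0 0 3.4 0;2.6 -4.6 0 0 0 0 0;2.6 -4.6 0 0 0 0 0;2.6 -4.6 0 0 0 0 0;2.6 -4.6 0 0 0 0 0;2.6 -4.6 0 0 0 0 0;2.6 -4.6 0 0 0 0 0;2.6 -4.6 0 0 0 0 0;2.6 -4.6 0 0 0 0 0;2.6 -4.6 0 0 0 0 0;2.4 -4.6 0 0 0 0 0" --grip_force 10

```text
t: 2.75
eef_pos: [585.3, 7.8, 230.7]
orientation: [0.167, 0.986, 0.0, 0.0]
ft_force: [0.9, 1.6, -0.5]
finger_gap: 0.6
```

step_arm --commands "0 0 -4 0 0 0 0;0 0 -4 0 0 0 0;0 0 -2 0 0 0 0;0 0 0 0 0 0 0;0 0 0 0 0 0 0"

```text
t: 3.38
eef_pos: [585.8, 9.6, 132.4]
orientation: [0.167, 0.986, 0.0, 0.001]
ft_force: [-0.2, -0.2, 0.8]
finger_gap: 0.5
```

Run:
```python
from h import *
st=arm.get_state();print(st['t'],st['eef_pos'],st['ft_force'],st['finger_gap'],R.from_quat(st['orientation']).as_matrix().round(3))
save(arm.capture('wrist'),'w1.png'); im=arm.capture('scene'); save(cv2.resize(im[130:270,180:340],None,fx=5,fy=5)[:600,:800],'s1.png')
print(proj('wrist',[[571.6,13.1,67],[582.9,9.1,71]],st))
```

```text
3.375 [585.7759641    9.55429753 132.37713128] [-0.24832366 -0.2353364   0.79642284] 0.47183592605613034 [[-0.944  0.329  0.003]
 [ 0.329  0.944 -0.   ]
 [-0.003  0.001 -1.   ]]
[[208.05065602 280.4008802 ]
 [229.24793359 280.28376179]]
```

View pics/w1.png

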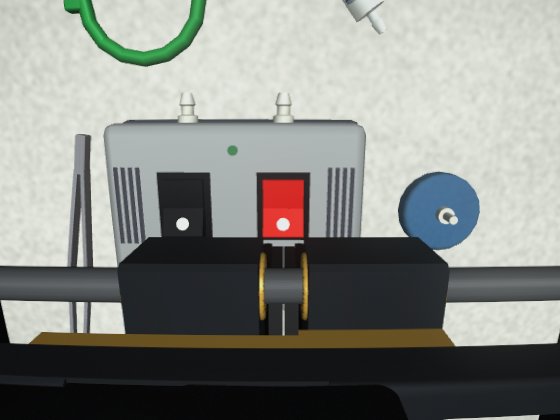

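View pics/s1.png

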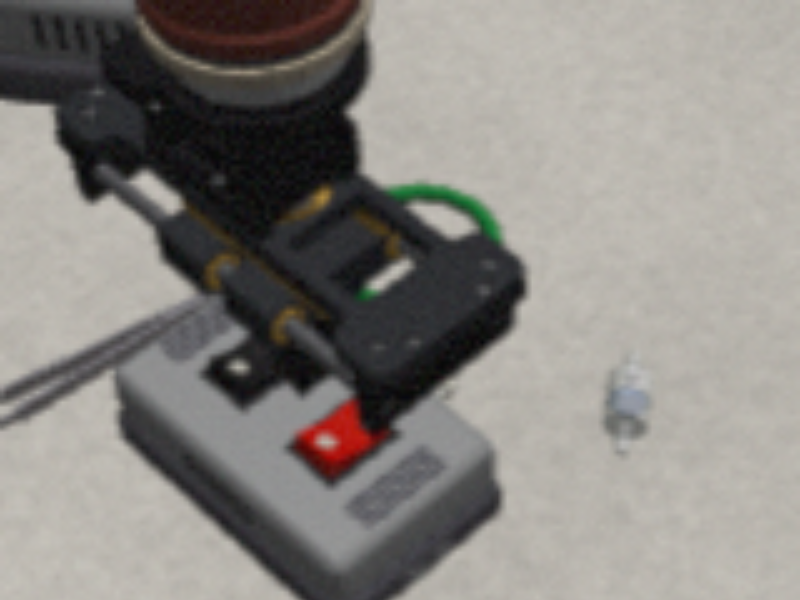

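The wrist picture shows the red rocker at cols 262–304, with its ridge at row 208 where predicted. Alignment is good, so I'll descend carefully.

step_arm --commands "0 0 -2 0 0 0 0;0 0 -2 0 0 0 0;0 0 -0.8 0 0 0 0;0 0 0 0 0 0 0"

```text
t: 3.98
eef_pos: [583.7, 9.6, 81.2]
orientation: [0.167, 0.986, -0.0, -0.001]
ft_force: [0.2, -0.3, 0.7]
finger_gap: 0.5
```

step_arm --commands "0 0 -0.2 0 0 0 0;0 0 -0.1 0 0 0 0;0 0 -0.1 0 0 0 0;0 0 0 0 0 0 0"

```text
t: 4.47
eef_pos: [585.1, 9.4, 79.0]
orientation: [0.167, 0.986, 0.0, 0.001]
ft_force: [1.1, -0.9, 0.7]
finger_gap: 0.5
```

step_arm --commands "0 0 -0.1 0 0 0 0;0 0 0 0 0 0 0"

```text
t: 4.72
eef_pos: [583.9, 9.6, 76.9]
orientation: [0.167, 0.986, -0.0, -0.001]
ft_force: [0.4, 0.2, -0.2]
finger_gap: 0.5
```

Run:
```python
from h import *
for i in range(4):
    st=arm.get_state();print(st['t'],st['eef_pos'],st['ft_force']); im=arm.capture('wrist')
save(im,'w2.png')
im=arm.capture('scene'); save(cv2.resize(im[180:280,180:320],None,fx=5,fy=5,interpolation=cv2.INTER_CUBIC),'s2.png')
```

```text
4.725 [583.8519949    9.60698726  76.94529387] [ 0.38581347  0.1903073  -0.21913753]
4.775 [583.91828175   9.60795019  76.95837324] [ 0.56073858 -1.24265647  0.11306227]
4.825 [584.03611387   9.58877354  77.05146575] [ 0.96462414 -0.40479153 -0.26628631]
4.875 [584.17116202   9.55658404  77.15596406] [-0.41421272  0.05126286 -0.24902706]
```

View pics/s2.png

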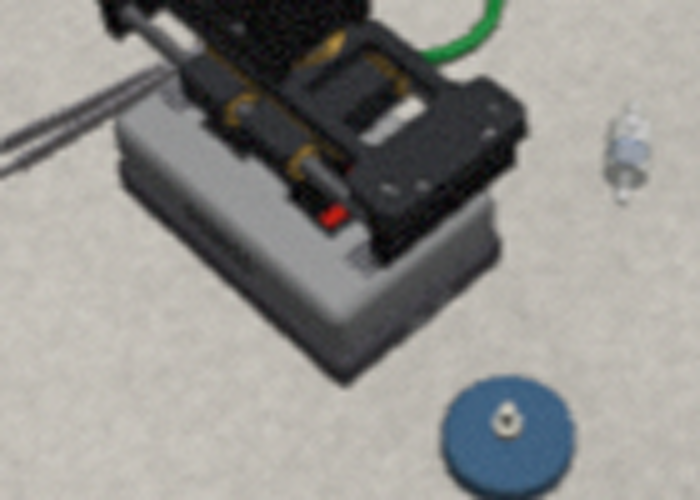

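View pics/w2.png

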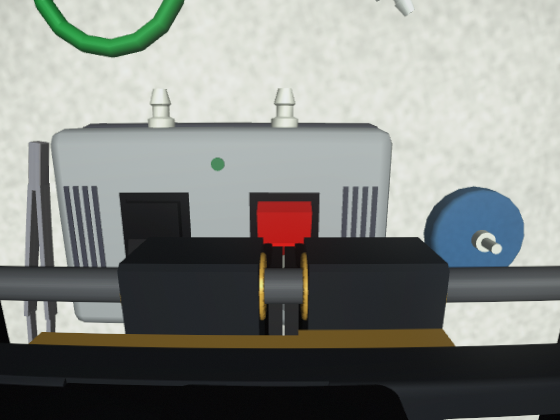

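The rocker seems to have snapped over: the off end now stands raised in its bezel. I'll withdraw and verify.

step_arm --commands "0 0 2 0 0 0 0;0 0 4 0 0 0 0;0 0 4 0 0 0 0;0 0 0 0 0 0 0"

```text
t: 5.48
eef_pos: [587.8, 9.1, 183.8]
orientation: [0.167, 0.986, 0.0, 0.005]
ft_force: [0.1, 0.3, -0.1]
finger_gap: 0.3
```

Run:
```python
from h import *
im=arm.capture('wrist');save(im,'w3.png');st=arm.get_state();print(st['t'],st['eef_pos'],st['ft_force'])
```

```text
5.525 [586.32789916   9.28375364 181.14955392] [ 0.12780389  0.23839767 -0.39117539]
```

View pics/w3.png

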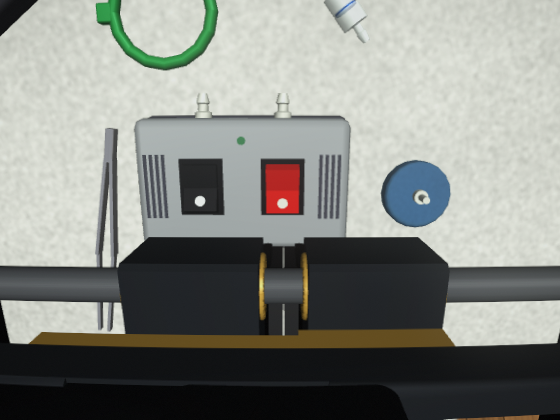

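Run:
```python
from h import *
im=cv2.imread('pics/w3.png');a=cv2.resize(im[145:230,165:320],None,fx=5,fy=5,interpolation=cv2.INTER_CUBIC); cv2.imwrite('pics/z3.png',a)
im=arm.capture('scene'); save(cv2.resize(im[180:280,180:320],None,fx=5,fy=5,interpolation=cv2.INTER_CUBIC),'s3.png')
im=arm.capture('top'); save(cv2.resize(im[140:260,245:375],None,fx=5,fy=5,interpolation=cv2.INTER_CUBIC),'t3.png')
```

```text
(no output)
```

View pics/z3.png

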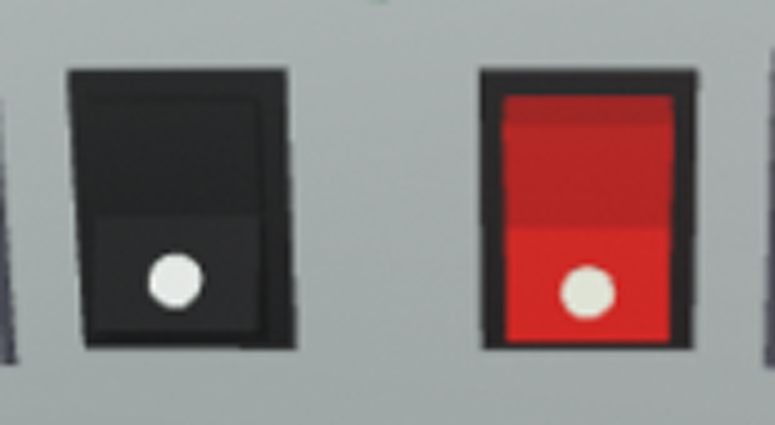

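View pics/s3.png

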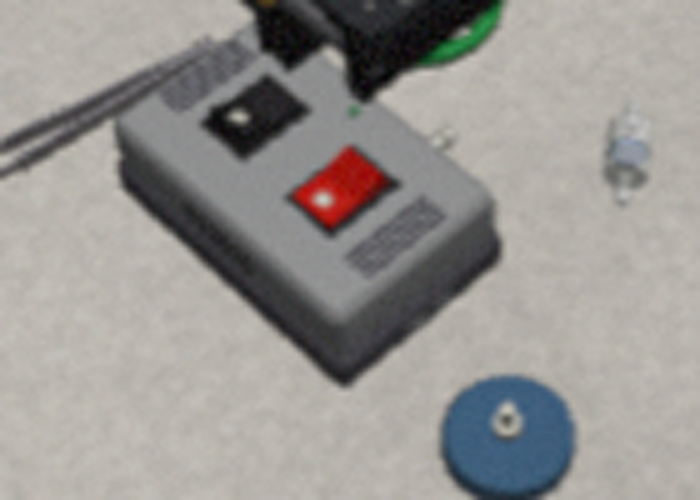

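Switch is on: the dot half lies level and the side wall of the off end now shows at the top (row ~166). Next I wait with the hand clear.

step_arm --commands "0 0 0 0 0 0 0;0 0 0 0 0 0 0;0 0 0 0 0 0 0;0 0 0 0 0 0 0;0 0 0 0 0 0 0;0 0 0 0 0 0 0;0 0 0 0 0 0 0;0 0 0 0 0 0 0;0 0 0 0 0 0 0;0 0 0 0 0 0 0;0 0 0 0 0 0 0;0 0 0 0 0 0 0"

```text
t: 7.12
eef_pos: [584.6, 9.5, 177.5]
orientation: [0.167, 0.986, 0.0, -0.0]
ft_force: [-0.1, 0.5, 0.3]
finger_gap: 0.2
```

step_arm --commands "0 0 0 0 0 0 0;0 0 0 0 0 0 0;0 0 0 0 0 0 0;0 0 0 0 0 0 0;0 0 0 0 0 0 0;0 0 0 0 0 0 0;0 0 0 0 0 0 0;0 0 0 0 0 0 0;0 0 0 0 0 0 0;0 0 0 0 0 0 0;0 0 0 0 0 0 0;0 0 0 0 0 0 0"

```text
t: 8.62
eef_pos: [584.6, 9.5, 177.5]
orientation: [0.167, 0.986, -0.0, 0.0]
ft_force: [-0.5, -0.3, 0.7]
finger_gap: 0.1
```

step_arm --commands "0 0 0 0 0 0 0;0 0 0 0 0 0 0;0 0 0 0 0 0 0;0 0 0 0 0 0 0;-1.3 0.5 0 0 0 0 0;-1.3 0.4 0 0 0 0 0;0 0 0 0 0 0 0;0 0 0 0 0 0 0"

```text
t: 9.62
eef_pos: [558.6, 18.5, 177.9]
orientation: [0.167, 0.986, -0.0, 0.0]
ft_force: [0.4, -0.0, -0.1]
finger_gap: 0.7
```

step_arm --commands "0 0 -3 0 0 0 0;0 0 -3 0 0 0 0;0 0 -2 0 0 0 0;0 0 -1 0 0 0 0;0 0 0 0 0 0 0;0 0 0 0 0 0 0"

```text
t: 10.38
eef_pos: [559.5, 18.3, 88.6]
orientation: [0.167, 0.986, 0.0, 0.001]
ft_force: [0.6, -0.5, 0.3]
finger_gap: 0.5
```

step_arm --commands "0 0 -0.4 0 0 0 0;0 0 -0.2 0 0 0 0;0 0 -0.1 0 0 0 0;0 0 0 0 0 0 0"

```text
t: 10.88
eef_pos: [558.6, 18.5, 80.7]
orientation: [0.167, 0.986, 0.0, 0.0]
ft_force: [-1.4, 0.3, 1.7]
finger_gap: 0.2
```

step_arm --commands "0 0 -0.1 0 0 0 0;0 0 -0.1 0 0 0 0;0 0 -0.1 0 0 0 0;0 0 0 0 0 0 0"

```text
t: 11.38
eef_pos: [558.5, 18.4, 77.2]
orientation: [0.167, 0.986, -0.0, -0.0]
ft_force: [-0.4, 0.7, -0.5]
finger_gap: 0.1
```

Run:
```python
from h import *
im=arm.capture('wrist');save(im,'w4.png');st=arm.get_state();print(st['t'],st['eef_pos'],st['ft_force'])
im=arm.capture('scene'); save(cv2.resize(im[180:280,180:320],None,fx=5,fy=5,interpolation=cv2.INTER_CUBIC),'s4.png')
```

```text
11.425 [558.50162108  18.43583695  77.2442835 ] [-0.02772804  0.40069952  1.33373498]
```

View pics/s4.png

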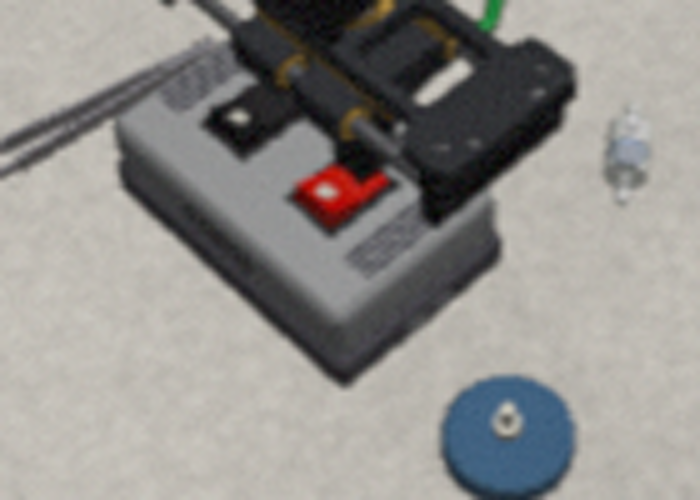

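The dotted end is raised again (side wall visible below the dot at (325,205) in the crop), so it clicked off. Now I withdraw.

step_arm --commands "0 0 2 0 0 0 0;0 0 4 0 0 0 0;0 0 4 0 0 0 0;0 0 4 0 0 0 0;0 0 0 0 0 0 0;0 0 0 0 0 0 0;0 0 0 0 0 0 0"

```text
t: 12.35
eef_pos: [557.6, 18.5, 215.7]
orientation: [0.167, 0.986, -0.0, -0.001]
ft_force: [-0.3, 0.1, 0.5]
finger_gap: 0.5
```

Run:
```python
from h import *
im=arm.capture('wrist');save(im,'w5.png');st=arm.get_state();print(st['t'],st['eef_pos'],st['ft_force'])
im=arm.capture('scene'); 
s=cv2.resize(im[180:280,180:320],None,fx=5,fy=5,interpolation=cv2.INTER_CUBIC); save(s,'s5.png')
```

```text
12.4 [557.61451875  18.56206813 215.81884377] [ 0.24080475 -0.47586013  0.34730675]
```

View pics/w5.png

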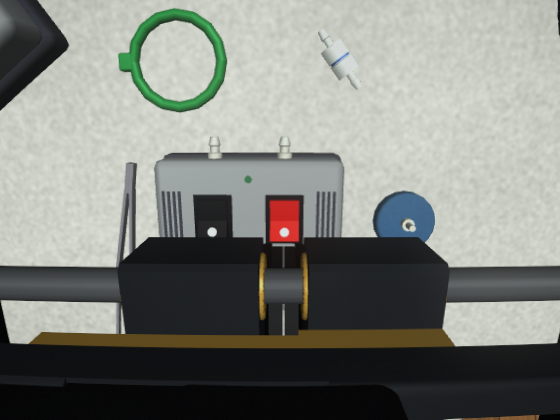

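View pics/s5.png

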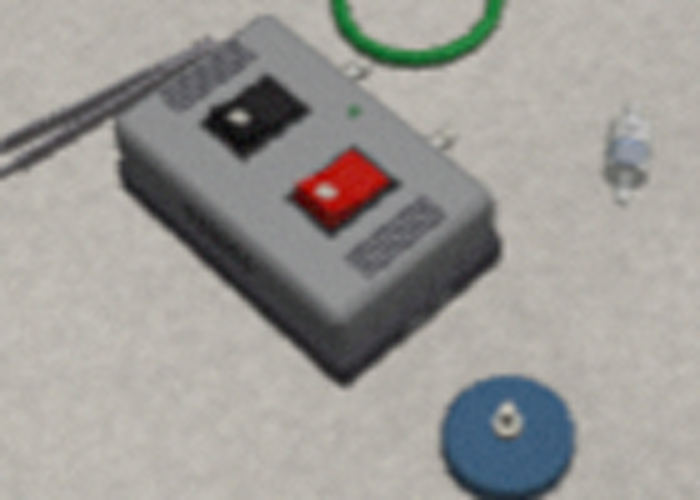

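The red rocker looks as it did at the start, with both dots on row 232 and its dotted end raised. The pump and the things round it are unmoved, so I'm handing in.

```bash
python3 -c "
from station import arm
print(arm.sign_off())"
```

```text
the job is handed in; nothing more can be done
None
```

I ran the test on the smallest pump and handed the job in at about 12.4 s. No verdict was reported.

- **On:** I pressed the white-dotted end of the red switch with the closed fingertips. After I lifted off, the pictures showed it switched over.
- **Run:** The hand stayed about 100 mm above the pump for more than 4 s.
- **Off:** I pressed the plain end, and the pictures showed the dotted end raised again. I then withdrew to about 140 mm above the switch.

In the last pictures the red switch was off and the black one unchanged. The pump and the four loose things looked unmoved; I judged that by eye and did not measure it again. The force readings I took never rose above the sensor noise of about 2 N, so I could not confirm the clicks by force, only from the pictures. No check disagreed.

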